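Load the button-press rings onto the ball arbor

TASK

Thread the three die rings of the button press onto the steel ball arbor in order of size, the large black one first, then the medium amber one, then the small red one on top. Each ring must be pushed past the sprung balls until it is fully home and flat, before the next goes on; ease them on gently by feel, never forcing or jamming them on the arbor. Leave everything else on the table where it is.

Things in the scene. Friction and masses are not known exactly. Their poses are not given: they have to be found in the camera images.
- stand: Arbor stand, fixed: green round base 100 mm across, 12 mm high, on it a dark steel boss 31 mm across whose top (the seat) is 24 mm above the table, and from it an upright steel arbor. Origin: centre of the base's underside. The arbor is 14 mm thick up to 68 mm above the table, then narrows to a flat end 13 mm across at 74 mm.
- socket (a point): Centre of the seat (boss top) at rest, 24 mm above the table on the base's axis. The seat is cushioned: it gives up to 4 mm, with 2.5 N plus 2.5 N per mm, then is solid. The arbor is clamped rigidly in an oversize socket here: its upright axis stands 4.5 to 6 mm off this point, in a direction that differs each time and is in no reading: feel or see it.
- rows (a point): Point on the base's axis (not the arbor's) 61 mm above the table, the height of the top row of sprung brass balls; further rows at 47 and 32 mm. Three balls a row stand 2.5 mm proud of the arbor and press outward with about 2.5 N each, so a ring meets roughly 3 to 10 N all the way down, stays where it is left and never falls home by itself.
- ring_large: Large ring, black with brass dots on top: 58 mm outer diameter, plain 18 mm through hole, 16 mm high, about 80 g, lying flat on the table. Origin: centre of its underside, z along the hole's axis. Home: underside on the seat, 24 mm above the table.
- ring_medium: Medium ring, amber: 46 mm outer diameter, 18 mm through hole, 14 mm high, about 60 g, lying flat on the table. Origin: centre of its underside, z along the hole. Home: on the large ring, underside 40 mm above the table.
- ring_small: Small ring, red: 34 mm outer diameter, 18 mm through hole, 14 mm high, about 40 g, lying flat on the table. Origin: centre of its underside, z along the hole. Home: on the medium ring, underside 54 mm above the table.
- blank: Yellow button blank, 52 mm across and 14 mm high with no through hole, loose among the rings: not to be used. Origin: centre of its underside.
- jar: Loose green jar, 70 mm across, 100 mm high; leave alone. Origin: centre of its underside.
- tin: Loose blue tin, 64 mm across, 60 mm high; leave alone. Origin: centre of its underside.
- dish: Loose white dish, 80 mm across, 30 mm high; leave alone. Origin: centre of its underside.
- driver: Loose screwdriver lying on the table; leave alone.
There are look-alikes about, which are no part of the job. Leave any blue or purple look-alike of the ring_medium alone. What is shaped like the ring_large but blue is not meant.

How it is judged:
By the outcome, as a careful person would: the job done as asked, in the order asked, and still so for the second after the job is handed in, with the robot touching nothing.
It also fails if it takes over 72 s, if anything falls off the work surface, if the arm or the gripper's body presses on something with over 40 N, if the wrist force passes 120 N, or if a joint passes its speed limit or range.

ROBOT

A 6-joint arm with a two-finger parallel gripper is mounted at the origin on the work surface. World frame = base frame: x ahead of the robot, y to its left, z up, the work surface at z = 0. Lengths are in m, angles in degrees, forces in N, time in s.
With the tool pointing down it reaches from about 0.4 to 0.825 m from the base axis. Payload 7 kg.
Tool frame: the origin (TCP) lies between the finger pads; the fingertips stand 19 mm ahead of it and the grasp point (between the pads) is the TCP; z points along the fingers, y is the line along which they close (so a half turn about z gives the same grasp; the last joint's range is limited). The gripper opens to 88 mm and grips with 3 to 60 N. Pads are 19 mm wide; open, the fingers measure 130 mm over their backs; the gripper's body (78 mm by 193 mm) begins 47 mm behind the grasp point.
Start: joints at [-48.581, 20.546, 0.682, 0, -70.136, -16.507], TCP at [0.284, -0.612, 0.246] pointing down, gripper open.
Joint ranges: [-176.03, 176.03], [-82.01, 121.73], [-58.28, 71.71], [-173.87, 95.51], [-174.79, -0.11], [-173.66, 173.66]. Speed limits (degrees/s): [136.94, 136.94, 172.46, 180, 180, 180].

INTERFACE

Orientations are given as [roll, pitch, yaw] about the fixed x, y, z axes, in that order (R = Rz(yaw) Ry(pitch) Rx(roll)).
In Python, from plant import r gives the robot as it stands. The module is installed in compiled form; this text tells all that it offers.
- The arm moves only by the shell command python3 -m pendant 'ROWS' [OPENING] [FORCE]. ROWS is JSON, a list of rows, each a list of 6 numbers: the shift along the tool's x, y, z in mm, then the turn, a rotation vector about the tool's x, y, z in rad. In form: [[tx, ty, tz, wx, wy, wz], ...]. A call has 1 to 20 rows; each row is the pose to reach, as a shift and turn from the pose commanded when the call began, along the tool's axes at that moment; what a row does not reach only later rows make up. A row lasts 1/8 s, in which the tool goes at most 62.5 mm and 10.7 degrees, less where a joint would pass 70% of its speed; a pose out of reach is approached as far as the arm can. A call with a gripper value outside its range is refused whole. OPENING is the finger opening in mm, from 0 to 87.6, set as the call begins (- or left out, the last holds). The fingers move at their own pace and stop on an object; FORCE is the grip in N (left out, the last holds). Time passes only in rows, so rows that repeat a pose let the fingers close. It gives the time, the measured TCP pose, the force, the opening and the grip force at its end, in the units of the state.
- r.get_state(): the state, without advancing time (a new reading comes with each control period).
- r.capture(name): name is "scene" or "side" or "wrist"; returns the picture (480x640x3 uint8, red, green, blue); there is no depth.
- r.camera_params(name): a dict with "mtx" (3x3 intrinsics, pixels), "rvec" (rotation vector, rad) and "tvec" (3), from world to camera coordinates, as OpenCV has them; the wrist camera has in their place "mount" (4x4, takes a point from camera to tool coordinates, whose origin is the TCP and whose axes are the flange's). Camera axes: x right, y down, z forward; pixel columns grow to the right and rows downward; lengths in m; the calibration is good to about 2 mm. A picture is of the moment at which its call begins: read the wrist's pose just before it. camera_params takes no time and is no camera call.
- r.close_job(): hands the job in; it is judged then, once.
The state is a dict: "time_s": time; "joints": joint angles; "qd": joint speeds; "joint_torque": joint torques, N m; "tcp_pos": TCP position; "eef_rot": TCP orientation; "contact_force": force on the tool from outside, world axes, zero at the start; "moment": the same for the moment, N m; "gripper_width": finger opening in m; "gripper_force": force on a finger pad.
Only numpy, scipy, OpenCV 4.12 (cv2) and the standard library are available. Lean on these libraries where they do the work, as an engineer would, in place of code of your own. Each camera call takes 0.05 s, during which the arm holds its last target. There are 200 camera calls.

## Working session

There is one attempt and no reset: what is moved stays moved. The work goes in short steps, Python scripts to look and compute and a shell command to move; the robot and the scene stay as the last step left them, time stands still between calls to the robot, and variables do not carry over. Pictures are saved under pics/ and viewed, at most 13 in all, crops included, and the job is handed in when it is done.

```bash
mkdir -p pics
cat > h.py <<'E'
import numpy as np,cv2
from plant import r
from scipy.spatial.transform import Rotation as R
def pix2w(name,uv,z,st=None):
    p=r.camera_params(name);K=np.array(p["mtx"])
    d=np.linalg.inv(K)@np.array([uv[0],uv[1],1.])
    if "rvec" in p:
        Rm=cv2.Rodrigues(np.array(p["rvec"],float))[0];t=np.array(p["tvec"],float).ravel()
        o=-Rm.T@t;d=Rm.T@d
    else:
        st=st or r.get_state();T=np.eye(4);T[:3,:3]=R.from_euler('xyz',st["eef_rot"],degrees=True).as_matrix();T[:3,3]=st["tcp_pos"]
        M=T@np.array(p["mount"]);o=M[:3,3];d=M[:3,:3]@d
    return o+d*(z-o[2])/d[2]
def w2pix(name,P,st=None):
    p=r.camera_params(name);K=np.array(p["mtx"]);P=np.array(P,float)
    if "rvec" in p:
        c=cv2.Rodrigues(np.array(p["rvec"],float))[0]@P+np.array(p["tvec"],float).ravel()
    else:
        st=st or r.get_state();T=np.eye(4);T[:3,:3]=R.from_euler('xyz',st["eef_rot"],degrees=True).as_matrix();T[:3,3]=st["tcp_pos"]
        c=(np.linalg.inv(T@np.array(p["mount"]))@np.append(P,1))[:3]
    q=K@c;return q[:2]/q[2]
def totool(P,st=None):
    "mm shift along tool axes to bring TCP to world P"
    st=st or r.get_state()
    return R.from_euler('xyz',st["eef_rot"],degrees=True).inv().apply(np.array(P)-st["tcp_pos"])*1000
def save(name,f,crop=None,k=1):
    im=r.capture(name)
    if crop: x0,y0,x1,y1=crop;im=im[y0:y1,x0:x1]
    if k!=1: im=cv2.resize(im,None,fx=k,fy=k,interpolation=cv2.INTER_CUBIC)
    cv2.imwrite('pics/'+f,im[:,:,::-1])
E
python3 - <<'E'
from h import *
s=r.get_state();print({k:np.round(v,3).tolist() for k,v in s.items()})
save("scene","s1.png")
save("side","d1.png")
for c in("scene","side"):
    p=r.camera_params(c);Rm=cv2.Rodrigues(np.array(p["rvec"],float))[0];print(c,-Rm.T@np.array(p["tvec"]).ravel(),Rm[2],p["mtx"][0][0])
print(r.camera_params("wrist"))
E
```

```text
{'time_s': 0.0, 'joints': [-48.58, 20.593, 0.634, -0.02, -70.136, -16.508], 'qd': [-0.065, 0.1, -0.076, -0.019, 0.011, 0.041], 'joint_torque': [0.0, -58.272, 29.305, 6.998, 0.007, -0.0], 'tcp_pos': [0.284, -0.612, 0.245], 'eef_rot': [179.904, -0.008, -155.095], 'contact_force': [0.101, 0.485, -0.758], 'moment': [0.046, 0.005, 0.02], 'gripper_force': 0.0, 'gripper_width': 0.088}
scene [1.04334356 0.23230501 0.92455128] [-0.49825165 -0.21274558 -0.84052639] 529.1054343470704
side [ 0.36287969 -0.65890207  0.54939206] [ 0.19546049  0.79944005 -0.5680588 ] 439.34398029722445
{'mtx': array([[359.63029427,   0.        , 317.37441394],
       [  0.        , 359.63029427, 239.05615446],
       [  0.        ,   0.        ,   1.        ]]), 'mount': array([[ 1.14570489e-03, -9.64095610e-01, -2.65552899e-01,
         7.14198968e-02],
       [ 9.99999049e-01,  1.30845148e-03, -4.35952767e-04,
         1.46167550e-03],
       [ 7.67763232e-04, -2.65552147e-01,  9.64096192e-01,
        -1.38858516e-01],
       [ 0.00000000e+00,  0.00000000e+00,  0.00000000e+00,
         1.00000000e+00]])}
```

View pics/s1.png

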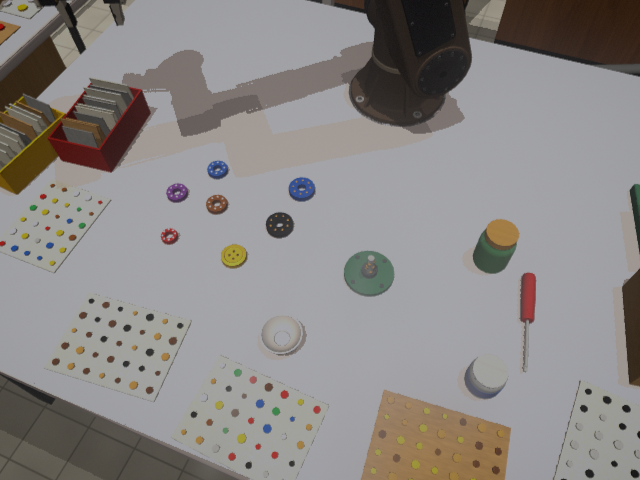

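View pics/d1.png

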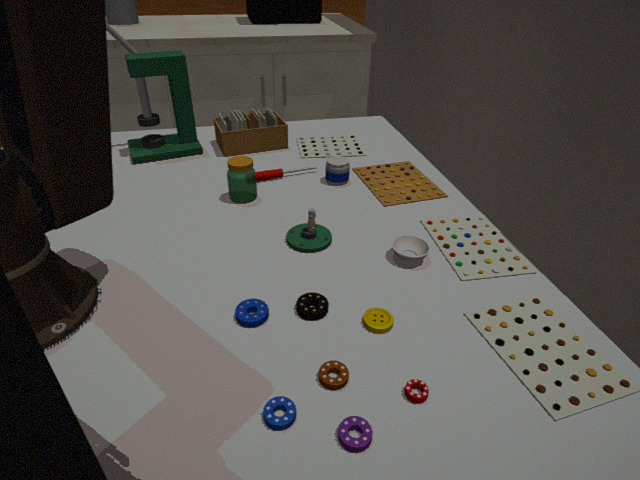

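The scene camera shows several rings:
- Black (280,225).
- Amber/brown (217,204).
- Red (170,236).
- Blue, large (302,188) and medium (217,169), both look-alikes.
- Purple (177,192), a look-alike.
- Yellow blank (234,255).

The stand is at (369,273). Black, amber and red match the description by colour, and I'll confirm them in a crop.

Run:
```python
from h import *
im=r.capture("scene")
crop=cv2.resize(im[150:270,150:310],None,fx=4,fy=4,interpolation=cv2.INTER_CUBIC)
st=cv2.resize(im[235:305,330:410],None,fx=4,fy=4,interpolation=cv2.INTER_CUBIC)
cv2.imwrite('pics/c1.png',np.hstack([crop[:,:,::-1]]))
for n,c,uv,z in[("black","scene",(280,225),.016),("black","side",(312,304),.016),("amber","scene",(217,203.5),.014),("amber","side",(333.5,374),.014),("red","scene",(170,236),.014),("red","side",(417,390),.014),("base","scene",(369,273),.012),("base","side",(309,238),.012),("armtip","scene",(371,257),.074),("tip","side",(311.5,210),.074)]:
    print(n,c,pix2w(c,uv,z).round(4))
```

```text
black scene [ 0.4959 -0.0991  0.016 ]
black side [ 0.4887 -0.1056  0.016 ]
amber scene [ 0.4933 -0.25    0.014 ]
amber side [ 0.4887 -0.2563  0.014 ]
red scene [ 0.6039 -0.3009  0.014 ]
red side [ 0.599  -0.3084  0.014 ]
base scene [0.534  0.1115 0.012 ]
base side [0.5267 0.0999 0.012 ]
armtip scene [0.5347 0.1117 0.074 ]
tip side [0.5342 0.1121 0.074 ]
```

View pics/c1.png

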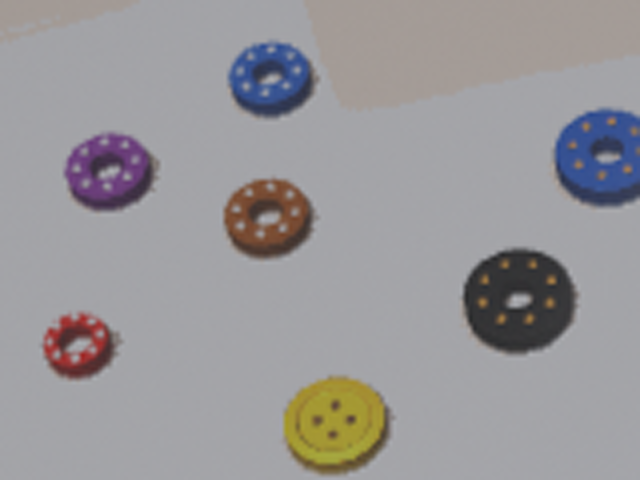

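Black, amber and red are confirmed by shape, dots and colour; yellow has no through hole. Next I'll compute the shift to a point above the black ring.

Run:
```python
from h import *
print(totool([.492,-.102,.19]).round(0))
for n,uv in[("blueL",(302,188)),("blueM",(217,169)),("purple",(177,192)),("yellow",(234,254)),("jar",(492,260))]: print(n,pix2w("scene",uv,.01).round(3))
```

```text
[-403.  375.   55.]
blueL [ 0.384 -0.097  0.01 ]
blueM [ 0.404 -0.299  0.01 ]
purple [ 0.495 -0.349  0.01 ]
yellow [ 0.592 -0.159  0.01 ]
jar [0.414 0.33  0.01 ]
```

```bash
python3 -m pendant '[[-403,375,55,0,0,0],[-403,375,55,0,0,0],[-403,375,55,0,0,0],[-403,375,55,0,0,0],[-403,375,55,0,0,0],[-403,375,55,0,0,0],[-403,375,55,0,0,0],[-403,375,55,0,0,0],[-403,375,55,0,0,0],[-403,375,55,0,0,0],[-403,375,55,0,0,0],[-403,375,55,0,0,0],[-403,375,55,0,0,0]]' 70
python3 - <<'E'
from h import *
s=r.get_state();save("wrist","w1.png")
print(s["time_s"],s["tcp_pos"],s["eef_rot"],s["contact_force"]);print(w2pix("wrist",s["tcp_pos"]-np.array([0,0,s["tcp_pos"][2]-.016])))
E
```

```text
time_s: 1.78
tcp_pos: [0.4915, -0.1033, 0.1907]
eef_rot: [-180.0, 0.0, -155.2]
contact_force: [-0.3, 1.2, -0.1]
gripper_width: 0.0701
gripper_force: 0.0
1.775 [ 0.49151605 -0.10326643  0.19065987] [-1.79999573e+02  7.73014379e-03 -1.55184364e+02] [-0.28399601  1.16495371 -0.0686828 ]
[315.84247156 222.78964227]
```

View pics/w1.png

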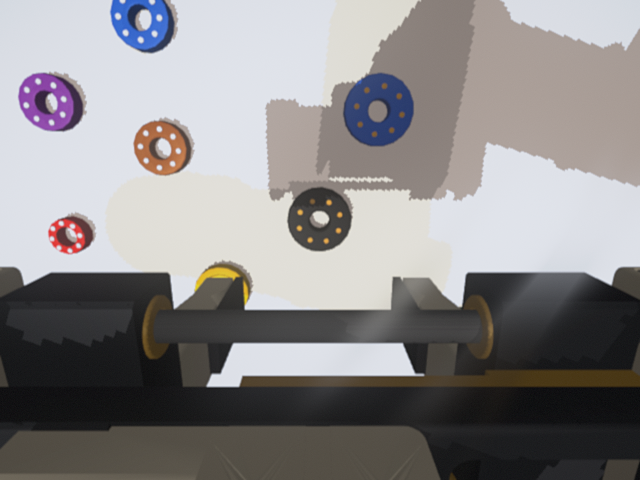

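The wrist view has the black ring's top centre at about (320,218), amber at (162,147), red at (70,235). The TCP projects to (316,223), so the black ring is only a few mm off.

Run:
```python
from h import *
for n,uv,z in[("black",(319.5,218),.016),("amber",(162,146.5),.014),("red",(69.5,235),.014),("yellow",(222,283),.014)]:
    p=pix2w("wrist",uv,z);print(n,p.round(4))
    if n=="black":print(totool([p[0],p[1],.022]).round(1))
```

```text
black [ 0.4862 -0.1021  0.016 ]
[  4.5   3.2 168.7]
amber [ 0.4867 -0.2496  0.014 ]
red [ 0.5964 -0.3011  0.014 ]
yellow [ 0.5819 -0.1589  0.014 ]
```

```bash
python3 -m pendant '[[4,3,50,0,0,0],[4,3,105,0,0,0],[4,3,145,0,0,0],[4,3,160,0,0,0],[4,3,169,0,0,0],[4,3,169,0,0,0],[4,3,169,0,0,0]]' 70 && python3 -m pendant '[[0,0,0,0,0,0],[0,0,0,0,0,0],[0,0,0,0,0,0],[0,0,0,0,0,0],[0,0,0,0,0,0]]' 50 30
```

```text
time_s: 2.7
tcp_pos: [0.4876, -0.1013, 0.0224]
eef_rot: [-180.0, 0.1, -155.1]
contact_force: [-0.2, -0.5, 0.5]
gripper_width: 0.0704
gripper_force: 0.0
time_s: 3.32
tcp_pos: [0.4875, -0.1012, 0.0223]
eef_rot: [-180.0, 0.1, -155.1]
contact_force: [-1.2, -0.3, 6.8]
gripper_width: 0.0575
gripper_force: 30.0
```

```bash
python3 - <<'E'
from h import *
s=r.get_state();print(totool([.568,.126,.16]).round(0))
E
python3 -m pendant '[[0,0,-5,0,0,0],[0,0,-40,0,0,0],[0,0,-90,0,0,0],[0,0,-138,0,0,0]]'
```

```text
[-169.  172. -138.]
time_s: 3.82
tcp_pos: [0.4864, -0.1013, 0.1611]
eef_rot: [180.0, -0.0, -155.1]
contact_force: [1.8, -0.0, -0.6]
gripper_width: 0.0578
gripper_force: 30.0
```

```bash
python3 -m pendant '[[-169,172,0,0,0,0],[-169,172,0,0,0,0],[-169,172,0,0,0,0],[-169,172,0,0,0,0],[-169,172,0,0,0,0],[-169,172,0,0,0,0],[-169,172,0,0,0,0],[-169,172,0,0,0,0]]'
python3 - <<'E'
from h import *
s=r.get_state();save("wrist","w2.png",(160,100,480,340),2.5);print(s["tcp_pos"],s["eef_rot"],s["contact_force"],s["time_s"]);np.save("w2.npy",r.capture("wrist"))
E
```

```text
time_s: 4.82
tcp_pos: [0.5676, 0.1249, 0.1598]
eef_rot: [180.0, 0.0, -155.2]
contact_force: [-0.1, 0.4, 0.7]
gripper_width: 0.0577
gripper_force: 30.0
[0.56758151 0.12489734 0.15982949] [ 1.79997127e+02  1.14490888e-02 -1.55160785e+02] [-0.05820167  0.42485562  0.65915013] 4.825
```

View pics/w2.png

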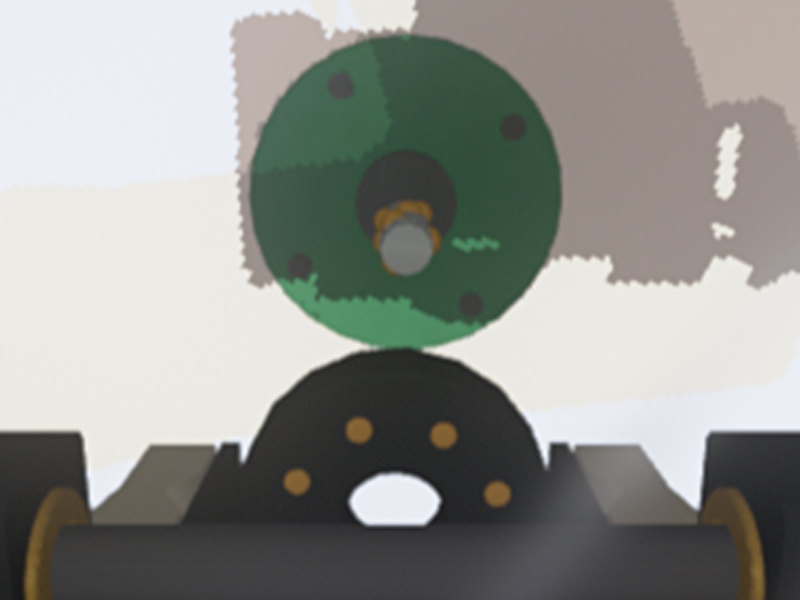

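Tip centre at crop (406,248), full-image (322.4,199.2). Base-top centre at (322,176.8). Far outer edge of the held ring at row 239.2 and far edge of its hole at row 289.2, centred on column about 318.

Run:
```python
from h import *
s=r.get_state();z=s["tcp_pos"][2]
f=lambda P:-totool(s["tcp_pos"])+totool(P)
tip=pix2w("wrist",(322.4,199.2),.074);b=pix2w("wrist",(322,176.8),.012)
print("tip",tip,"base",b,np.hypot(*(tip-b)[:2]),"tool",totool(tip).round(1))
print("hole edge",totool(pix2w("wrist",(318,289.2),z-.0063)).round(1),"outer",totool(pix2w("wrist",(319.5,239.2),z-.0063)).round(1), "top (bottom rim?)",totool(pix2w("wrist",(319.5,239.2),z-.0223)).round(1))
for c,uv in(("scene",(371,257)),("side",(311.5,210))):print(w2pix(c,tip),uv)
```

```text
tip [0.53362455 0.11431932 0.074     ] base [0.52630149 0.11140948 0.012     ] 0.007879998870451882 tool [35.5  4.5 85.8]
hole edge [8.8 1.7 6.3] outer [31.4  2.3  6.3] top (bottom rim?) [27.   2.4 22.3]
[372.4835078  256.98609153] (371, 257)
[310.98890747 209.48293936] (311.5, 210)
```

```bash
python3 -m pendant '[[20,1,0,0,0,0],[35,2,20,0,0,0],[35,2,45,0,0,0],[35,2,59,0,0,0],[35,2,59,0,0,0],[35,2,59,0,0,0],[35,2,59,0,0,0]]'
python3 - <<'E'
from h import *
s=r.get_state();print(s["moment"])
a=r.capture("wrist")[200:330,245:395];b=r.capture("side")[150:250,255:370];c=r.capture("scene")[215:295,320:420]
f=lambda i:cv2.resize(i,(390,300),interpolation=cv2.INTER_CUBIC)
cv2.imwrite("pics/w3.png",np.vstack([np.hstack([f(a),f(b)]),np.hstack([f(c),f(c)*0])])[:,:,::-1])
E
```

```text
time_s: 5.8
tcp_pos: [0.5358, 0.1132, 0.1013]
eef_rot: [180.0, 0.1, -155.1]
contact_force: [0.7, 0.1, -1.7]
gripper_width: 0.0577
gripper_force: 30.0
[ 0.02246937 -0.0076986   0.00399395]
```

View pics/w3.png

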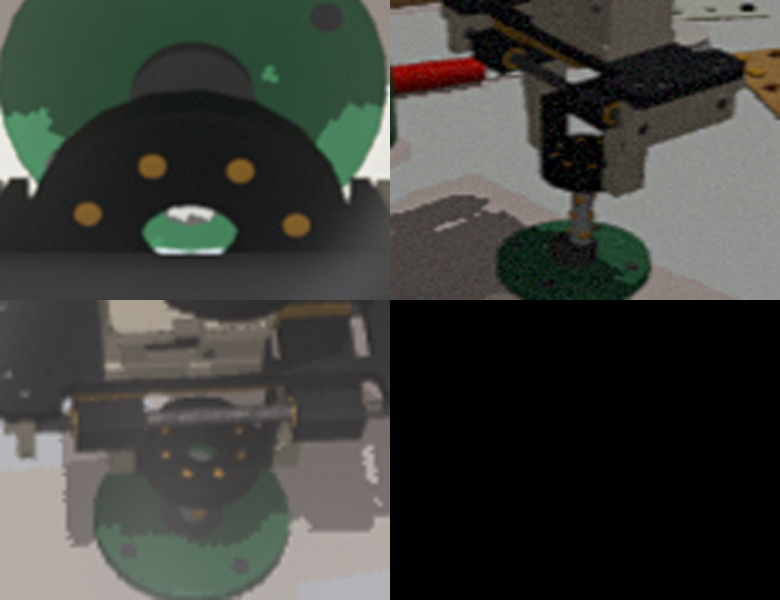

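The tip shows through the hole: its near edge is at full-image row ≈296 and column ≈318.5. The hole's centre column is ≈318.3 and its far edge is at row ≈288.8.

Run:
```python
from h import *
z=r.get_state()["tcp_pos"][2]
print("tip -x edge",totool(pix2w("wrist",(318.5,296.1),.074)).round(1),"hole +x edge top",totool(pix2w("wrist",(318.3,288.8),z-.0063)).round(1))
```

```text
tip -x edge [-3.9  2.  27.1] hole +x edge top [9.  1.8 6.3]
```

```bash
python3 -m pendant '[[2,0,0,0,0,0],[2,0,2,0,0,0],[2,0,4,0,0,0],[2,0,5,0,0,0],[2,0,6,0,0,0],[2,0,7,0,0,0],[2,0,8,0,0,0],[2,0,8,0,0,0]]'; python3 -c "
from h import *
print(r.get_state()['moment'])"
```

```text
time_s: 6.95
tcp_pos: [0.5333, 0.1121, 0.0925]
eef_rot: [-180.0, -0.0, -155.1]
contact_force: [0.9, 0.6, -1.2]
gripper_width: 0.0575
gripper_force: 30.0
[-0.00135571 -0.01461409 -0.0032374 ]
```

The ring underside is now 4 mm below the tip with no force. I'll keep easing it down.

```bash
python3 -m pendant '[[0,0,1,0,0,0],[0,0,2,0,0,0],[0,0,3,0,0,0],[0,0,4,0,0,0],[0,0,5,0,0,0],[0,0,6,0,0,0],[0,0,6,0,0,0]]'; python3 -c "
from h import *
print(r.get_state()['moment'])"
```

```text
time_s: 7.82
tcp_pos: [0.5333, 0.1121, 0.0865]
eef_rot: [180.0, -0.0, -155.1]
contact_force: [-0.3, 1.2, -0.8]
gripper_width: 0.0579
gripper_force: 30.0
[ 0.03839792  0.01804301 -0.05497659]
```

```bash
python3 -m pendant '[[0,0,1,0,0,0],[0,0,2,0,0,0],[0,0,3,0,0,0],[0,0,4,0,0,0],[0,0,5,0,0,0],[0,0,6,0,0,0],[0,0,7,0,0,0],[0,0,7,0,0,0]]'; python3 -c "
from h import *
print(r.get_state()['moment'])"
```

```text
time_s: 8.82
tcp_pos: [0.5334, 0.1121, 0.0794]
eef_rot: [180.0, -0.0, -155.1]
contact_force: [-0.1, 0.5, 0.9]
gripper_width: 0.0575
gripper_force: 30.0
[-0.05026861 -0.13329273  0.07583424]
```

```bash
python3 -m pendant '[[0,0,1,0,0,0],[0,0,2,0,0,0],[0,0,3,0,0,0],[0,0,4,0,0,0],[0,0,5,0,0,0],[0,0,6,0,0,0]]'; python3 -c "
from h import *
print(r.get_state()['moment'])"; python3 -m pendant '[[0,0,1,0,0,0],[0,0,2,0,0,0],[0,0,3,0,0,0],[0,0,4,0,0,0],[0,0,5,0,0,0],[0,0,6,0,0,0]]'; python3 -c "
from h import *
print(r.get_state()['moment'])"
```

```text
time_s: 9.57
tcp_pos: [0.5334, 0.1122, 0.0735]
eef_rot: [180.0, 0.0, -155.1]
contact_force: [-0.4, 0.7, 3.2]
gripper_width: 0.0575
gripper_force: 30.0
[ 0.00577591 -0.10555238 -0.01007786]
time_s: 10.32
tcp_pos: [0.5335, 0.1122, 0.0678]
eef_rot: [-180.0, 0.0, -155.1]
contact_force: [-0.1, -0.3, 4.9]
gripper_width: 0.0576
gripper_force: 30.0
[-0.03203269  0.18158661 -0.01206143]
```

```bash
python3 -m pendant '[[0,0,1,0,0,0],[0,0,2,0,0,0],[0,0,3,0,0,0],[0,0,4,0,0,0],[0,0,5.5,0,0,0],[0,0,7,0,0,0],[0,0,8,0,0,0]]'; python3 -m pendant '[[0,0,1,0,0,0],[0,0,2,0,0,0],[0,0,3,0,0,0],[0,0,4,0,0,0],[0,0,5,0,0,0],[0,0,6,0,0,0],[0,0,7,0,0,0],[0,0,8,0,0,0],[0,0,9,0,0,0]]'; python3 -c "
from h import *
print(r.get_state()['moment'])"
```

```text
time_s: 11.2
tcp_pos: [0.5334, 0.1121, 0.0594]
eef_rot: [-180.0, -0.0, -155.1]
contact_force: [-0.2, -0.1, 2.8]
gripper_width: 0.0579
gripper_force: 30.0
time_s: 12.32
tcp_pos: [0.5333, 0.1121, 0.0504]
eef_rot: [-180.0, -0.0, -155.1]
contact_force: [-0.5, 0.1, 2.4]
gripper_width: 0.0577
gripper_force: 30.0
[ 0.03714081 -0.01661007  0.03204754]
```

```bash
python3 -m pendant '[[0,0,1,0,0,0],[0,0,2,0,0,0],[0,0,3,0,0,0],[0,0,3.5,0,0,0],[0,0,3.5,0,0,0]]'; python3 -m pendant '[[0,0,0.5,0,0,0],[0,0,1,0,0,0],[0,0,1,0,0,0]]';python3 -m pendant '[[0,0,0.5,0,0,0],[0,0,0.5,0,0,0]]'; python3 -c "
from h import *
print(r.get_state()['moment'])"
```

```text
time_s: 12.95
tcp_pos: [0.5333, 0.1121, 0.0469]
eef_rot: [180.0, -0.0, -155.1]
contact_force: [0.5, 0.2, -0.0]
gripper_width: 0.0578
gripper_force: 30.0
time_s: 13.32
tcp_pos: [0.5334, 0.1121, 0.0461]
eef_rot: [-180.0, 0.0, -155.1]
contact_force: [-0.2, 0.3, 2.5]
gripper_width: 0.0577
gripper_force: 30.0
time_s: 13.58
tcp_pos: [0.5334, 0.1121, 0.0457]
eef_rot: [-180.0, 0.0, -155.1]
contact_force: [0.1, -0.2, 4.8]
gripper_width: 0.058
gripper_force: 30.0
[-0.02226188  0.14929058 -0.05401723]
```

Seat felt: the force rises from 0 to 4.8 N over 1 mm at the expected height, 24 mm minus the cushion give. Next: release, rise, go above amber.

```bash
python3 -m pendant '[[0,0,0,0,0,0],[0,0,0,0,0,0],[0,0,0,0,0,0]]' 68; python3 -m pendant '[[0,0,-15,0,0,0],[0,0,-65,0,0,0],[0,0,-114,0,0,0],[0,0,-114,0,0,0]]'
python3 - <<'E'
from h import *
print(totool([.505,-.243,.16]).round(0))
E
```

```text
time_s: 13.95
tcp_pos: [0.5331, 0.112, 0.0453]
eef_rot: [180.0, -0.0, -155.1]
contact_force: [-0.0, 0.4, -0.6]
gripper_width: 0.0681
gripper_force: 0.0
time_s: 14.45
tcp_pos: [0.5358, 0.1132, 0.1649]
eef_rot: [180.0, 0.5, -155.0]
contact_force: [1.1, 0.1, 0.3]
gripper_width: 0.0677
gripper_force: 0.0
[ 178. -310.    3.]
```

```bash
python3 -m pendant '[[178,-310,3,0,0,0],[178,-310,3,0,0,0],[178,-310,3,0,0,0],[178,-310,3,0,0,0],[178,-310,3,0,0,0],[178,-310,3,0,0,0],[178,-310,3,0,0,0],[178,-310,3,0,0,0],[178,-310,3,0,0,0]]' 60
python3 - <<'E'
from h import *
s=r.get_state()
a=r.capture("wrist")[100:340,160:480];b=r.capture("side")[180:270,250:370]
cv2.imwrite("pics/w4.png",np.hstack([cv2.resize(a,(480,360)),cv2.resize(b,(320,240),interpolation=cv2.INTER_CUBIC)[:,:].copy() if 0 else cv2.copyMakeBorder(cv2.resize(b,(320,240),interpolation=cv2.INTER_CUBIC),0,120,0,0,cv2.BORDER_CONSTANT)])[:,:,::-1])
E
```

```text
time_s: 15.58
tcp_pos: [0.5026, -0.2431, 0.1567]
eef_rot: [180.0, 0.0, -155.0]
contact_force: [0.2, -0.9, 0.7]
gripper_width: 0.0602
gripper_force: 0.0
```

View pics/w4.png

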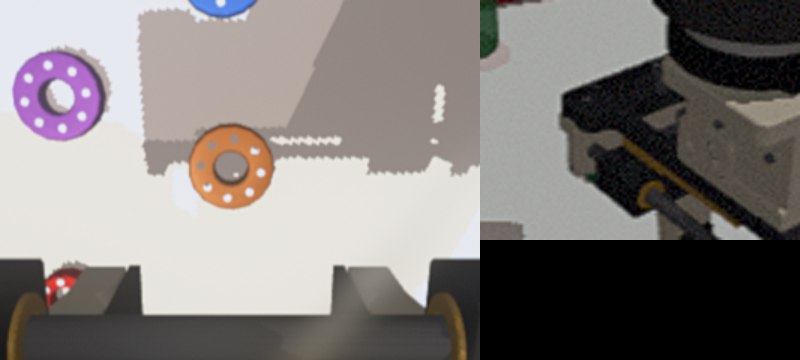

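The amber ring's top centre is at full-image (314,210.7). The side view of the stand is blocked by the arm.

Run:
```python
from h import *
p=pix2w("wrist",(314,210.7),.014);print(p,totool([p[0],p[1],.021]).round(1))
```

```text
[ 0.4878311  -0.25151337  0.014     ] [ 17.2  -1.4 135.7]
```

```bash
python3 -m pendant '[[17,-3,50,0,0,0],[17,-3,90,0,0,0],[17,-3,120,0,0,0],[17,-3,132,0,0,0],[17,-3,136,0,0,0],[17,-3,136,0,0,0],[17,-3,136,0,0,0]]' && python3 -m pendant '[[0,0,0,0,0,0],[0,0,0,0,0,0],[0,0,0,0,0,0],[0,0,0,0,0,0],[0,0,0,0,0,0]]' 38 30 && python3 -m pendant '[[0,0,-5,0,0,0],[0,0,-40,0,0,0],[0,0,-90,0,0,0],[0,0,-120,0,0,0],[0,0,-120,0,0,0]]'
python3 - <<'E'
from h import *
print(totool([.5358+.018,.1132+.008,.135]).round(0))
E
```

```text
time_s: 16.55
tcp_pos: [0.4892, -0.254, 0.0217]
eef_rot: [-179.9, 0.1, -155.1]
contact_force: [-0.4, 0.3, 0.4]
gripper_width: 0.06
gripper_force: 0.0
time_s: 17.18
tcp_pos: [0.4886, -0.2539, 0.021]
eef_rot: [-180.0, 0.0, -155.1]
contact_force: [-1.3, 1.1, 6.5]
gripper_width: 0.045
gripper_force: 30.0
time_s: 17.8
tcp_pos: [0.4898, -0.2542, 0.1434]
eef_rot: [-179.8, 0.2, -155.1]
contact_force: [0.2, 0.0, -1.2]
gripper_width: 0.0452
gripper_force: 30.0
[-216.  314.    8.]
```

```bash
python3 -m pendant '[[-193,314,8,0,0,0],[-193,314,8,0,0,0],[-193,314,8,0,0,0],[-193,314,8,0,0,0],[-193,314,8,0,0,0],[-193,314,8,0,0,0],[-193,314,8,0,0,0],[-193,314,8,0,0,0],[-193,314,8,0,0,0],[-193,314,8,0,0,0]]'
python3 - <<'E'
from h import *
s=r.get_state();t=s["tcp_pos"];print(totool([.5334,.1121,.103]).round(1))
a=r.capture("wrist")[200:330,245:395]
cv2.imwrite("pics/w5.png",cv2.resize(a,None,fx=5,fy=4.5,interpolation=cv2.INTER_CUBIC)[:,:,::-1])
E
```

```text
time_s: 19.05
tcp_pos: [0.531, 0.1111, 0.1325]
eef_rot: [180.0, -0.0, -155.2]
contact_force: [0.6, 0.8, -1.0]
gripper_width: 0.0451
gripper_force: 30.0
[-2.6 -0.1 29.5]
```

View pics/w5.png

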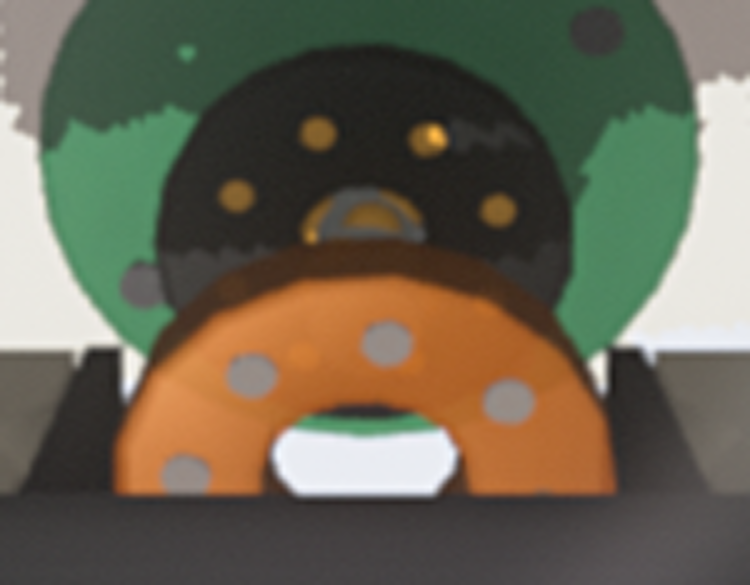

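The large ring lies flat on the seat, with the arbor tip just beyond the amber ring at about column 318. The amber hole is centred on column ≈318.6, with its far edge at row ≈289.3.

Run:
```python
from h import *
z=r.get_state()["tcp_pos"][2]
print("hole +x edge",totool(pix2w("wrist",(318.6,289.3),z-.007)).round(1),"outer",totool(pix2w("wrist",(318.6,200+277/4.5),z-.007)).round(1))
print("tip top visible edge +x",totool(pix2w("wrist",(245+365/5,200+190/4.5),.074)).round(1))
```

```text
hole +x edge [8.4 2.  7. ] outer [21.3  1.9  7. ]
tip top visible edge +x [15.2  1.7 58.6]
```

```bash
python3 -m pendant '[[-2,0,10,0,0,0],[-2,0,25,0,0,0],[-2,0,33,0,0,0],[-2,0,36,0,0,0],[-2,0,37,0,0,0],[-2,0,38,0,0,0],[-2,0,39,0,0,0],[-2,0,40,0,0,0],[-2,0,40,0,0,0]]'; python3 -c "
from h import *
print(r.get_state()['moment'])"; python3 -m pendant '[[0,0,1,0,0,0],[0,0,2,0,0,0],[0,0,3,0,0,0],[0,0,4,0,0,0],[0,0,5,0,0,0],[0,0,6,0,0,0],[0,0,6,0,0,0]]'; python3 -c "
from h import *
print(r.get_state()['moment'])"
```

```text
time_s: 20.23
tcp_pos: [0.5329, 0.113, 0.0926]
eef_rot: [-180.0, 0.0, -155.1]
contact_force: [-0.8, 0.4, -0.3]
gripper_width: 0.0454
gripper_force: 30.0
[-0.03758653 -0.00715593 -0.02466019]
time_s: 21.1
tcp_pos: [0.5329, 0.113, 0.0865]
eef_rot: [-180.0, -0.0, -155.1]
contact_force: [0.6, -0.5, 0.4]
gripper_width: 0.0448
gripper_force: 30.0
[-0.00495827 -0.01226605  0.06213706]
```

```bash
python3 -m pendant '[[0,-1,0,0,0,0],[0,-1,1,0,0,0],[0,-1,2,0,0,0],[0,-1,3,0,0,0],[0,-1,4,0,0,0],[0,-1,5,0,0,0],[0,-1,6,0,0,0],[0,-1,7,0,0,0],[0,-1,8,0,0,0]]'; python3 -c "
from h import *
print(r.get_state()['moment'])"; python3 -m pendant '[[0,0,1,0,0,0],[0,0,2,0,0,0],[0,0,3,0,0,0],[0,0,4,0,0,0],[0,0,5,0,0,0],[0,0,6,0,0,0],[0,0,7,0,0,0]]'; python3 -c "
from h import *
print(r.get_state()['moment'])"
```

```text
time_s: 22.22
tcp_pos: [0.5334, 0.1121, 0.0785]
eef_rot: [-180.0, 0.0, -155.1]
contact_force: [-2.2, -0.4, 3.1]
gripper_width: 0.0451
gripper_force: 30.0
[ 0.00392994  0.51125359 -0.09312481]
time_s: 23.1
tcp_pos: [0.5334, 0.1121, 0.0715]
eef_rot: [180.0, -0.0, -155.1]
contact_force: [-1.2, 0.6, 1.8]
gripper_width: 0.045
gripper_force: 30.0
[-0.00085268  0.44898311  0.0313344 ]
```

A slight side push of about −2 N in x, so I'll yield 0.5 mm that way and go on.

```bash
python3 -m pendant '[[0.6,0.2,0,0,0,0],[0.6,0.2,1,0,0,0],[0.6,0.2,2,0,0,0],[0.6,0.2,3,0,0,0],[0.6,0.2,4,0,0,0],[0.6,0.2,5,0,0,0],[0.6,0.2,6,0,0,0]]'; python3 -c "
from h import *
print(r.get_state()['moment'])"; python3 -m pendant '[[0,0,1,0,0,0],[0,0,2,0,0,0],[0,0,3,0,0,0],[0,0,3.5,0,0,0],[0,0,3.5,0,0,0]]'; python3 -c "
from h import *
print(r.get_state()['moment'])"
```

```text
time_s: 23.98
tcp_pos: [0.5329, 0.1121, 0.0655]
eef_rot: [180.0, 0.0, -155.1]
contact_force: [1.6, 0.1, 2.1]
gripper_width: 0.0452
gripper_force: 30.0
[ 0.10859383 -0.3467052   0.02368707]
time_s: 24.6
tcp_pos: [0.5328, 0.1121, 0.0619]
eef_rot: [180.0, 0.0, -155.1]
contact_force: [1.1, 0.4, 0.9]
gripper_width: 0.0447
gripper_force: 30.0
[ 0.22155887 -0.63261903  0.00966059]
```

```bash
python3 -m pendant '[[-0.4,0,0.5,0,0,0],[-0.4,0,1,0,0,0],[-0.4,0,1,0,0,0]]'; python3 -m pendant '[[0,0,0.5,0,0,0],[0,0,0.5,0,0,0]]'; python3 -m pendant '[[0,0,0.5,0,0,0],[0,0,0.5,0,0,0]]'; python3 -c "
from h import *
print(r.get_state()['moment'])"
```

```text
time_s: 24.98
tcp_pos: [0.5329, 0.1121, 0.061]
eef_rot: [180.0, -0.0, -155.1]
contact_force: [0.4, 0.3, 1.7]
gripper_width: 0.0451
gripper_force: 30.0
time_s: 25.22
tcp_pos: [0.533, 0.1121, 0.0605]
eef_rot: [180.0, -0.0, -155.1]
contact_force: [-0.1, 0.0, 2.7]
gripper_width: 0.0452
gripper_force: 30.0
time_s: 25.48
tcp_pos: [0.5331, 0.1122, 0.0603]
eef_rot: [-180.0, -0.0, -155.1]
contact_force: [-1.6, -0.3, 6.0]
gripper_width: 0.0452
gripper_force: 30.0
[-0.01582348  0.38430863 -0.01107839]
```

The medium ring is seated: force builds to 6 N at 0.7 mm of cushion travel. Release and go to red.

```bash
python3 -m pendant '[[0,0,0,0,0,0],[0,0,0,0,0,0],[0,0,0,0,0,0]]' 56; python3 -m pendant '[[0,0,-15,0,0,0],[0,0,-60,0,0,0],[0,0,-100,0,0,0],[0,0,-100,0,0,0],[0,0,-100,0,0,0]]'
python3 - <<'E'
from h import *
print(totool([.614,-.2975,.16]).round(0))
E
```

```text
time_s: 25.85
tcp_pos: [0.5328, 0.1121, 0.0598]
eef_rot: [180.0, -0.0, -155.1]
contact_force: [0.3, 0.2, -1.7]
gripper_width: 0.0559
gripper_force: 0.0
time_s: 26.48
tcp_pos: [0.5329, 0.1122, 0.1605]
eef_rot: [180.0, 0.0, -155.1]
contact_force: [0.6, 0.1, -0.7]
gripper_width: 0.0556
gripper_force: 0.0
[  99. -406.    0.]
```

```bash
python3 -m pendant '[[99,-406,0,0,0,0],[99,-406,0,0,0,0],[99,-406,0,0,0,0],[99,-406,0,0,0,0],[99,-406,0,0,0,0],[99,-406,0,0,0,0],[99,-406,0,0,0,0],[99,-406,0,0,0,0],[99,-406,0,0,0,0],[99,-406,0,0,0,0],[99,-406,0,0,0,0]]' 50
python3 - <<'E'
from h import *
a=r.capture("wrist")[100:340,160:480];b=r.capture("scene")[220:310,320:420]
b=cv2.copyMakeBorder(cv2.resize(b,(320,288),interpolation=cv2.INTER_CUBIC),0,72,0,0,cv2.BORDER_CONSTANT)
cv2.imwrite("pics/w6.png",np.hstack([cv2.resize(a,(480,360)),b])[:,:,::-1])
E
```

```text
time_s: 27.85
tcp_pos: [0.6145, -0.2966, 0.1603]
eef_rot: [-180.0, 0.0, -155.0]
contact_force: [-0.5, 0.6, -0.4]
gripper_width: 0.0499
gripper_force: 0.0
```

View pics/w6.png

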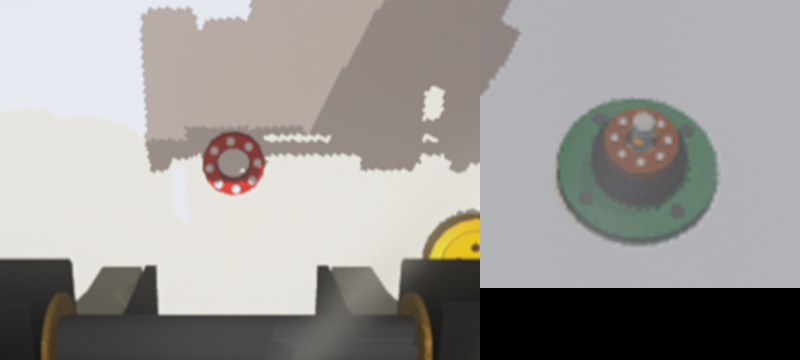

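Both rings are stacked flat. The red ring's top centre is at full-image (316,208.3), and yellow is well clear.

Run:
```python
from h import *
p=pix2w("wrist",(316,208.3),.014);print(p,totool([p[0],p[1],.021]).round(1))
```

```text
[ 0.59775294 -0.30450742  0.014     ] [ 18.5   0.2 139.4]
```

```bash
python3 -m pendant '[[18.5,-2,50,0,0,0],[18.5,-2,90,0,0,0],[18.5,-2,122,0,0,0],[18.5,-2,135,0,0,0],[18.5,-2,139,0,0,0],[18.5,-2,139,0,0,0],[18.5,-2,139,0,0,0]]' && python3 -m pendant '[[0,0,0,0,0,0],[0,0,0,0,0,0],[0,0,0,0,0,0],[0,0,0,0,0,0],[0,0,0,0,0,0]]' 26 30 && python3 -m pendant '[[0,0,-5,0,0,0],[0,0,-40,0,0,0],[0,0,-90,0,0,0],[0,0,-115,0,0,0],[0,0,-115,0,0,0]]'
python3 - <<'E'
from h import *
print(totool([.5332,.1121,.135]).round(1))
E
```

```text
time_s: 28.82
tcp_pos: [0.5993, -0.3075, 0.0225]
eef_rot: [-179.9, 0.1, -155.1]
contact_force: [0.6, 0.1, 0.5]
gripper_width: 0.0498
gripper_force: 0.0
time_s: 29.45
tcp_pos: [0.5986, -0.3073, 0.0215]
eef_rot: [-180.0, 0.0, -155.1]
contact_force: [-1.4, 1.6, 5.7]
gripper_width: 0.0328
gripper_force: 30.0
time_s: 30.08
tcp_pos: [0.5997, -0.3077, 0.1388]
eef_rot: [-179.8, 0.2, -155.1]
contact_force: [-0.1, 1.1, -0.2]
gripper_width: 0.0326
gripper_force: 30.0
[-116.6  408.7    3. ]
```

```bash
python3 -m pendant '[[-118,408,3,0,0,0],[-118,408,3,0,0,0],[-118,408,3,0,0,0],[-118,408,3,0,0,0],[-118,408,3,0,0,0],[-118,408,3,0,0,0],[-118,408,3,0,0,0],[-118,408,3,0,0,0],[-118,408,3,0,0,0],[-118,408,3,0,0,0],[-118,408,3,0,0,0],[-118,408,3,0,0,0]]'
python3 - <<'E'
from h import *
s=r.get_state();t=s["tcp_pos"];print(totool([.5332,.1121,.103]).round(1))
a=r.capture("wrist")[200:330,245:395]
cv2.imwrite("pics/w7.png",cv2.resize(a,None,fx=5,fy=4.5,interpolation=cv2.INTER_CUBIC)[:,:,::-1])
E
```

```text
time_s: 31.58
tcp_pos: [0.5337, 0.1117, 0.1331]
eef_rot: [180.0, 0.0, -155.2]
contact_force: [0.1, -0.9, -0.5]
gripper_width: 0.0325
gripper_force: 30.0
[ 0.3  0.6 30.1]
```

View pics/w7.png

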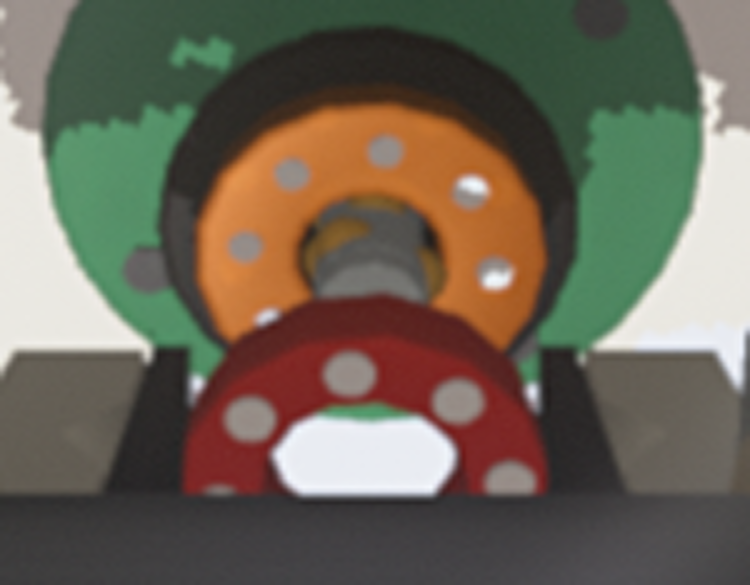

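The amber ring is flat with the arbor central. The red hole is centred on column ≈318 with its far edge at row ≈289.3, the same as amber was, so I'll use the same alignment.

```bash
python3 -m pendant '[[0.7,0.6,10,0,0,0],[0.7,0.6,25,0,0,0],[0.7,0.6,33,0,0,0],[0.7,0.6,36,0,0,0],[0.7,0.6,37,0,0,0],[0.7,0.6,38,0,0,0],[0.7,0.6,39,0,0,0],[0.7,0.6,40,0,0,0],[0.7,0.6,40,0,0,0]]'; python3 -c "
from h import *
print(r.get_state()['moment'])"; python3 -m pendant '[[0,0,1,0,0,0],[0,0,2,0,0,0],[0,0,3,0,0,0],[0,0,4,0,0,0],[0,0,5,0,0,0],[0,0,6,0,0,0],[0,0,6,0,0,0]]'; python3 -c "
from h import *
print(r.get_state()['moment'])"
```

```text
time_s: 32.75
tcp_pos: [0.5327, 0.1127, 0.0931]
eef_rot: [180.0, 0.0, -155.1]
contact_force: [0.2, 0.5, -0.3]
gripper_width: 0.0324
gripper_force: 30.0
[0.00133173 0.04593574 0.01887916]
time_s: 33.62
tcp_pos: [0.5326, 0.1126, 0.087]
eef_rot: [-180.0, -0.0, -155.1]
contact_force: [0.4, -0.3, 0.3]
gripper_width: 0.0321
gripper_force: 30.0
[-0.00250724  0.02108663  0.03804837]
```

```bash
python3 -m pendant '[[-0.2,-0.5,0,0,0,0],[-0.2,-0.5,1,0,0,0],[-0.2,-0.5,2,0,0,0],[-0.2,-0.5,3,0,0,0],[-0.2,-0.5,4,0,0,0],[-0.2,-0.5,5,0,0,0],[-0.2,-0.5,6,0,0,0],[-0.2,-0.5,7,0,0,0]]'; python3 -c "
from h import *
print(r.get_state()['moment'])"; python3 -m pendant '[[0,0,1,0,0,0],[0,0,2,0,0,0],[0,0,3,0,0,0],[0,0,4,0,0,0],[0,0,4,0,0,0]]'; python3 -c "
from h import *
print(r.get_state()['moment'])"
```

```text
time_s: 34.62
tcp_pos: [0.5331, 0.1123, 0.0801]
eef_rot: [-180.0, 0.0, -155.1]
contact_force: [-1.9, 0.1, 2.5]
gripper_width: 0.0321
gripper_force: 30.0
[-0.11435804  0.33597434  0.00572533]
time_s: 35.25
tcp_pos: [0.533, 0.1123, 0.0758]
eef_rot: [180.0, -0.0, -155.1]
contact_force: [-0.2, 0.8, -1.0]
gripper_width: 0.0324
gripper_force: 30.0
[-0.18147466 -0.05189215  0.03384259]
```

```bash
python3 -m pendant '[[0,0,0.5,0,0,0],[0,0,0.5,0,0,0]]'; python3 -m pendant '[[0,0,0.5,0,0,0],[0,0,0.5,0,0,0]]'; python3 -m pendant '[[0,0,0.5,0,0,0],[0,0,0.5,0,0,0]]'
```

```text
time_s: 35.5
tcp_pos: [0.5331, 0.1123, 0.0756]
eef_rot: [-180.0, -0.0, -155.1]
contact_force: [-0.0, -0.4, 1.3]
gripper_width: 0.0326
gripper_force: 30.0
time_s: 35.75
tcp_pos: [0.533, 0.1123, 0.075]
eef_rot: [-180.0, -0.0, -155.1]
contact_force: [-0.9, -0.5, 1.7]
gripper_width: 0.0325
gripper_force: 30.0
time_s: 36.0
tcp_pos: [0.5332, 0.1123, 0.0748]
eef_rot: [-180.0, 0.0, -155.1]
contact_force: [-0.6, 0.5, 5.6]
gripper_width: 0.0323
gripper_force: 30.0
```

```bash
python3 -m pendant '[[0,0,0.5,0,0,0],[0,0,0.5,0,0,0]]'; python3 -m pendant '[[0,0,0,0,0,0],[0,0,0,0,0,0],[0,0,0,0,0,0]]' 46; python3 -m pendant '[[0,0,-15,0,0,0],[0,0,-60,0,0,0],[0,0,-100,0,0,0],[60,-60,-100,0,0,0],[100,-120,-100,0,0,0],[100,-120,-100,0,0,0],[100,-120,-100,0,0,0]]'
python3 - <<'E'
from h import *
b=r.capture("side")[190:260,270:350];c=r.capture("scene")[230:300,330:410]
f=lambda i:cv2.resize(i,(400,350),interpolation=cv2.INTER_CUBIC)
cv2.imwrite("pics/f1.png",np.hstack([f(b),f(c)])[:,:,::-1])
tip=np.array([.5332,.1121,0])
for z in(.074,.068,.054,.04,.024): print(z,((w2pix("side",tip+[0,0,z])-[270,190])*5).round(0),((w2pix("scene",tip+[0,0,z])-[330,230])*5).round(0))
E
```

```text
time_s: 36.25
tcp_pos: [0.5333, 0.1124, 0.0746]
eef_rot: [-180.0, 0.0, -155.1]
contact_force: [-2.2, -0.4, 6.9]
gripper_width: 0.0327
gripper_force: 30.0
time_s: 36.62
tcp_pos: [0.533, 0.1123, 0.0738]
eef_rot: [180.0, -0.0, -155.1]
contact_force: [-0.1, -1.1, 0.3]
gripper_width: 0.0459
gripper_force: 0.0
time_s: 37.5
tcp_pos: [0.4924, -0.0405, 0.1753]
eef_rot: [-180.0, 0.1, -155.2]
contact_force: [1.1, -0.3, 0.6]
gripper_width: 0.0455
gripper_force: 0.0
0.074 [205. 100.] [207. 132.]
0.068 [205. 112.] [206. 140.]
0.054 [205. 141.] [204. 159.]
0.04 [204. 168.] [202. 178.]
0.024 [204. 200.] [199. 199.]
```

View pics/f1.png

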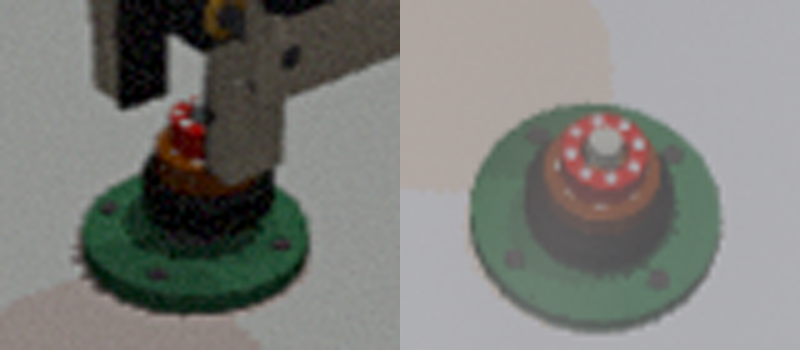

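The stack is black, amber, red, all flat, with the arbor tip just above the red ring as it should be. The arm is clear.

```bash
python3 -c "
from plant import r
print(r.close_job())"
```

```text
the job is handed in; nothing more can be done
None
```

I threaded the large black, medium amber and small red rings onto the arbor in that order, each pushed gently until it was home and flat on the seat or the ring below. I touched nothing else and handed the job in at about 37.6 s of the 72 s allowed; the verdict was not shown.

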